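Unbolt the site chest and stand the inspection lamp

ROBOT

A 6-joint arm with a two-finger parallel gripper is mounted at the origin on the work surface. World frame = base frame: x ahead of the robot, y to its left, z up, the work surface at z = 0. Lengths are in m, angles in rad, forces in N, time in s.
With the tool pointing down it reaches from about 0.25 to 0.8 m from the base axis. Payload 8.5 kg.
Tool frame: the origin (TCP) lies between the finger pads; the fingertips stand bot.tip_reach ahead of it and the grasp point (between the pads) lies 8 mm behind it (bot.tip_reach is the distance from the TCP to the fingertips, in m); z points along the fingers, y is the line along which they close (so a half turn about z gives the same grasp; the last joint's range is limited). The gripper opens to 85 mm and grips with 20 to 120 N. Pads are 22 mm wide; open, the fingers measure 114 mm over their backs; the gripper's body (76 mm by 85 mm) begins 54 mm behind the grasp point. The pads swing forward as they close: fully open they stand 13 mm farther back than shut.
Start: joints at [1.232, 0.238, -0.013, 1.319, 0, 1.571], TCP at [0.174, 0.495, 0.204] pointing down, gripper open.
Joint ranges: [-2.66, 2.66], [-1.03, 1.9], [-1.14, 1.46], [-1.82, 2.27], [-1.45, 1.34], [-3.14, 3.14]. Speed limits (rad/s): [2.22, 2.22, 2.79, 3.14, 3.14, 3.14].

INTERFACE

Orientations are given as a unit quaternion [w, x, y, z].
In Python, from workcell import bot, fingers, vision gives the robot as it stands. Calls block until the motion is done:
- bot.move_to(position, orientation): joint-space move of the TCP to a pose.
- bot.move_l(position, attitude=None, rate=0.15, guard=None): straight line of the TCP; attitude=None keeps the orientation; rate is the mean speed in m/s. With guard (N) it stops when the force on the tool has changed by that much, and returns True; else False.
- bot.movej(angles): joint-space move.
- fingers.set_gripper(opening, strength=None): finger opening in m; strength is the grip in N (None keeps the last); returns when the fingers have stopped.
- bot.hold(seconds).
- bot.ik(position, orientation): joint angles nearest the present ones, or None.
- bot.observe(): the state.
- vision.camera(name): name is "scene" or "side" or "wrist"; returns (picture, depth): 400x640x3 uint8, red, green, blue; 400x640 float32, m along the optical axis (not along the pixel's ray), 0 where there is no reading.
- vision.camera_params(name): a dict with "fx", "fy", "cx", "cy" (pixels), "position" and "rotation" of the camera in the world; the wrist camera has in their place "hand_eye" (4x4, takes a point from camera to tool coordinates, whose origin is the TCP and whose axes are the flange's). Camera axes: x right, y down, z forward; pixel columns grow to the right and rows downward; lengths in m; the calibration is good to about 2 mm. A picture is of the moment at which its call begins: read the wrist's pose just before it. camera_params takes no time and is no camera call.
A pose or a line that the arm cannot do raises bot.MotionError and nothing moves.
- bot.finish_job(): hands the job in; it is judged then, once.
Trained networks look in the newest picture that a camera, given by its name, has taken for a name from the list of things; names that differ only in an ending like _2 or _b are one class to them, and where a whole thing is asked for, a point or a joint stands for the part that bears it (a point fixed in the world has none). Each returns a list of dicts, best first, with "confidence" (0 to 1); they miss things now and then, are a little off and sometimes report something else, mostly with a low value. They report only what shows in the picture. A call takes as long as a camera call.
- vision.trace(camera, query): "mask" (400x640 bool, what is visible of it).
- vision.tip_of(camera, query): "position" ([x, y, z] in m, in world coordinates, good to about 4 mm: a listed point, or the origin of a listed thing).
The state is a dict: "time": time; "q": joint angles; "qvel": joint speeds; "joint_efforts": joint torques, N m; "tool_pos": TCP position; "orientation": TCP orientation; "wrist_force": force on the tool from outside, world axes, zero at the start; "torque": the same for the moment, N m; "gripper_width": finger opening in m; "grasp_force": force on a finger pad.
Only numpy, scipy, OpenCV 4.12 (cv2) and the standard library are available. Lean on these libraries where they do the work, as an engineer would, in place of code of your own. Each camera call takes 0.05 s, during which the arm holds its last target. There are 200 camera calls.

TASK

The inspection lamp is in the closed plywood chest on the worktop. Turn the swivel staple in line with the hasp's slot, lift the hasp off it and draw the bolt, open the lid and leave it standing open, then take the lamp out, stand it upright on its rubber foot on the bare worktop and let go. Handle the lamp gently, without dropping it or knocking it over, and leave the other things where they are.

Things in the scene. Friction and masses are not known exactly. Their poses are not given: they have to be found in the camera images.
- chest: Plywood chest 220 (x) by 330 (y) by 90 mm high, fixed, origin at the centre of its underside, front (-x) towards the robot. Walls 12 mm, lid flush with the rim. Inside, grey foam up to 50 mm above the worktop; the lamp lies in a pocket along y (centre x = -40, y = 0, floor 14 mm above the worktop). A back pocket (x 32 to 86 mm) holds a battery and a charger.
- notch (a point): On the chest, middle of the handle's grip between the two finger notches in the foam: x = -40, y = -48 mm, 31 mm above the worktop. Elsewhere the foam leaves no room for fingers. The notches (y -72 to -24 mm) reach 28 mm out from each side of the handle and down to the pocket's floor, 17 mm below this point. Axes as the chest's.
- swivel (a joint): Swivel staple on the lid, rad: turns about the upright axis through swivel_wing, anticlockwise from above as it grows. Starts at 0 to 0.3, wing across the hasp's slot (at 0 along the chest's x), which locks the hasp down. Stop at 1.57: wing along the chest's y, in line with the slot; within 0.2 rad of it the hasp passes over. Friction 0.06 N m, stays where left.
- swivel_wing (a point): Centre of the staple's upright flat steel wing: 30 mm long (this point's x), 8 mm thick (its y), 18 mm tall. On the shut lid the wing's foot is 11 mm and its top 29 mm above the lid's top face; the hasp plate under it has its top 8 mm above the lid. The bolt (top 16 mm, guides 21 mm above the lid) runs 42 mm to its right (chest's -y).
- hasp (a joint): Slotted hasp plate on the bolt rod, rad: 0 flat over the staple, grows as its free end is lifted about the bolt's axis (chest's x), 1.57 upright, stop at 1.9. Falls back flat if let go below about 1.3. Over the staple it stops the bolt from sliding more than 4 mm; lifted to 0.9 or more it clears the staple sideways.
- hasp_lip (a point): Centre of the turned-up finger lip at the hasp's free end: a steel strip 38 mm wide (own x, the bolt's direction), 5 mm thick (own y), 18 mm tall (own z); flat, it stands from 4 to 22 mm above the lid. It lies 86.5 mm from the bolt's axis along its own y and 3 mm above it (own z); the axis is 10 mm above the lid's top.
- bolt (a joint): Round 12 mm bolt rod on the lid, m: 0 shot into the keep on the chest's front rim (the lid cannot open), grows as it slides back from the front (chest's +x) with the hasp on it, stop at 0.035; clear of the keep from about 0.014, fully drawn beyond 0.03. Friction about 3 N.
- lid (a joint): Lid, rad: 0 shut, grows as its front edge rises, stop at 1.75. Stiff hinge: it takes about 6 N at the knob and stays where it is left. Open to at least 1.1 to have room inside.
- lid_knob (a point): Centre of the wooden knob's head, 32 mm across and 20 mm tall, on a stem 18 mm across and 24 mm tall; its top is 44 mm above the lid's face. It stands 30 mm from the lid's front edge; this point is 164.5 mm from the hinge line along the lid and 31 mm above it.
- lid_hinge (a point): Point on the lid's hinge line at the middle of the chest's back (chest x = 98.5 mm), 93 mm above the worktop; the line runs along the chest's y. Its axes turn with the lid.
- lamp_center (a point): Middle of the lamp. x from foot to head, z out of the lens. 180 mm long: foot 46 (y) by 44 (z) mm, x -90 to -74; handle 36 (y), x -74 to 34, z -22 to 12; head 44 (y), x 34 to 90, z -22 to 16. Flat back at z = -22 mm: it lies on it, lens up. 0.2 to 0.35 kg, weight centre about 24 mm from the middle towards the foot. In the chest the foot points to the chest's -y.
- lamp_foot (a point): Middle of the lamp's flat square rubber foot face, 90 mm from lamp_center along the lamp's -x.
- battery: Black battery block 40 by 70 by 30 mm in the chest's back pocket, a bystander.
- charger: White plug-in charger 44 by 60 by 26 mm in the chest's back pocket, a bystander.
- wrench: Steel wrench 200 mm long, flat on the worktop beyond the chest, a bystander.
- driver: Screwdriver 210 mm long with a black handle, beyond the chest, a bystander.
- mug: White mug, 80 mm across and 92 mm high, a bystander, at the right and far.
- valve: Brass ball valve 72 mm long with a flat steel lever, on its side, a bystander on the right of the chest.
- tape: Small white reel of sealing tape 54 mm across, 14 mm high, flat, a bystander on the right of the chest.
- elbow: Copper elbow with two pipe stubs, 60 mm each way, lying, a bystander on the right of the chest.
- lamp: The whole lamp (see lamp_center); its origin is lamp_center.

How it is judged:
By the outcome, as a careful person would: the job done as asked, in the order asked, and still so for the second after the job is handed in, with the robot touching nothing.
It also fails if it takes over 72 s, if anything falls off the work surface, if the arm or the gripper's body presses on something with over 40 N, if the wrist force passes 120 N, or if a joint passes its speed limit or range.

## Working session

There is one attempt and no reset: what is moved stays moved. The work goes in short steps, each a Python script; the robot and the scene stay as the last script left them, time stands still between calls to the robot, and variables do not carry over. Pictures are saved under pics/ and viewed, at most 10 in all, crops included, and the job is handed in when it is done.

```bash
ls; mkdir -p pics; cat > h.py <<'E'
import numpy as np, cv2
from workcell import bot, fingers, vision
from scipy.spatial.transform import Rotation as R
def save(cam,fn):
    im,d=vision.camera(cam); cv2.imwrite('pics/'+fn,im[:,:,::-1]); return im,d
def tip(cam,q):
    r=vision.tip_of(cam,q)
    return [(np.round(x['position'],4).tolist(),round(x['confidence'],2)) for x in r[:2]]
E
python3 - <<'E'
from h import *
for c in ('scene','side'):
    save(c,c+'0.png'); p=vision.camera_params(c); print(c,p['position'],np.round(p['rotation'],2).tolist())
    for q in ('chest','swivel_wing','hasp_lip','lid_knob','lid_hinge','valve','tape','elbow','mug','wrench','driver'): print(q,tip(c,q))
o=bot.observe(); print(o['time'],o['orientation'],bot.tip_reach)
print(np.round(vision.camera_params('wrist')['hand_eye'],3).tolist())
E
```

```text
pics
scene [ 1.04780618 -0.59151001  0.64468416] [-0.41, 0.83, 0.35, -0.17]
chest [([0.5425, 0.054, 0.0029], 0.92)]
swivel_wing [([0.5128, 0.0139, 0.1092], 0.37)]
hasp_lip [([0.5223, 0.0491, 0.1014], 0.64)]
lid_knob [([0.4907, 0.1446, 0.1223], 0.65)]
lid_hinge [([0.6393, 0.0337, 0.0961], 0.82), ([0.5144, 0.012, 0.1109], 0.29)]
valve [([0.3081, -0.2081, 0.0041], 0.92)]
tape [([0.6548, -0.2346, -0.0036], 0.94), ([0.3411, -0.4406, 0.0039], 0.32)]
elbow [([0.3403, -0.4391, 0.0069], 0.74)]
mug [([0.6158, -0.4476, 0.0016], 0.57)]
wrench [([0.7558, -0.1075, -0.0045], 0.9)]
driver [([0.7554, 0.1329, -0.0001], 0.68)]
side [ 0.27162206 -0.84609749  0.67351099] [-0.44, 0.88, -0.16, 0.07]
chest [([0.5476, 0.0478, -0.0033], 0.78)]
swivel_wing [([0.5125, 0.0144, 0.1098], 0.49)]
hasp_lip [([0.5236, 0.0491, 0.1024], 0.68)]
lid_knob [([0.4979, 0.1452, 0.1285], 0.95)]
lid_hinge [([0.6421, 0.0325, 0.0978], 0.86), ([0.3379, -0.4395, 0.002], 0.24)]
valve [([0.3122, -0.2062, 0.0026], 0.68), ([0.5479, 0.0504, 0.0024], 0.15)]
tape [([0.6515, -0.2322, -0.0046], 0.75)]
elbow [([0.3389, -0.4405, 0.0021], 0.76)]
mug [([0.6132, -0.4475, 0.0049], 0.61), ([0.76, 0.1373, -0.0005], 0.33)]
wrench [([0.7548, -0.1087, 0.0011], 0.57)]
driver [([0.7611, 0.1395, -0.0046], 0.68)]
1.2 [-6.97921224e-06  1.68579035e-01  9.85688139e-01 -2.93773584e-05] 0.011
[[-0.001, -0.962, -0.274, 0.07], [1.0, -0.001, -0.0, -0.0], [-0.0, -0.274, 0.962, -0.17], [0.0, 0.0, 0.0, 1.0]]
```

```bash
cat >> h.py <<'E'
def down(phi):  # tool x at world heading phi, z down
    q=(R.from_euler('z',phi)*R.from_euler('x',np.pi)).as_quat(); return np.array([q[3],q[0],q[1],q[2]])
def w2(Rm):
    q=Rm.as_quat(); return np.array([q[3],q[0],q[1],q[2]])
def wristT():
    o=bot.observe(); T=np.eye(4); a=o['orientation']; T[:3,:3]=R.from_quat([a[1],a[2],a[3],a[0]]).as_matrix(); T[:3,3]=o['tool_pos']
    return T@np.array(vision.camera_params('wrist')['hand_eye'])
def cloud(d,T,p):
    v,u=np.indices(d.shape); P=np.stack([(u-p['cx'])/p['fx']*d,(v-p['cy'])/p['fy']*d,d],-1)
    return P@T[:3,:3].T+T[:3,3]
E
python3 - <<'E'
from h import *
bot.move_to([0.50,0.045,0.32],down(np.pi-0.185))
for k,(x,y) in enumerate([(0.50,0.045),(0.53,0.0)]):
    if k: bot.move_l([x,y,0.30],rate=0.2)
    save('wrist',f'w{k}.png')
    for q in ('chest','swivel_wing','hasp_lip','lid_knob','lid_hinge'): print(q,tip('wrist',q))
    m=vision.trace('wrist','swivel')
    print('trace',[(r['confidence'],int(r['mask'].sum())) for r in m])
print(bot.observe()['time'],bot.observe()['q'])
E
python3 -c "
import cv2,numpy as np
a=cv2.imread('pics/side0.png');b=cv2.imread('pics/w0.png')
cv2.imwrite('pics/m0.png',cv2.resize(np.vstack([a,b]),(480,600)))"
```

```text
chest [([0.5438, 0.0534, 0.0038], 0.73), ([0.6553, -0.2311, 0.0011], 0.36)]
swivel_wing [([0.5077, 0.0108, 0.1138], 0.45)]
hasp_lip [([0.5258, 0.0535, 0.1012], 0.79)]
lid_knob [([0.4931, 0.1488, 0.1237], 0.6)]
lid_hinge [([0.645, 0.0298, 0.0949], 0.72)]
trace [(0.42, 143)]
chest [([0.5474, 0.0553, 0.0014], 0.74)]
swivel_wing [([0.5061, 0.011, 0.1129], 0.56)]
hasp_lip [([0.5236, 0.0523, 0.1029], 0.57)]
lid_knob [([0.494, 0.1482, 0.1262], 0.88)]
lid_hinge [([0.6409, 0.0308, 0.0936], 0.93)]
trace [(0.55, 176)]
4.3833 [8.34465294e-04 2.34826886e-01 2.26595095e-01 1.56188044e+00
 3.22099854e-05 1.85139700e-01]
```

View pics/m0.png

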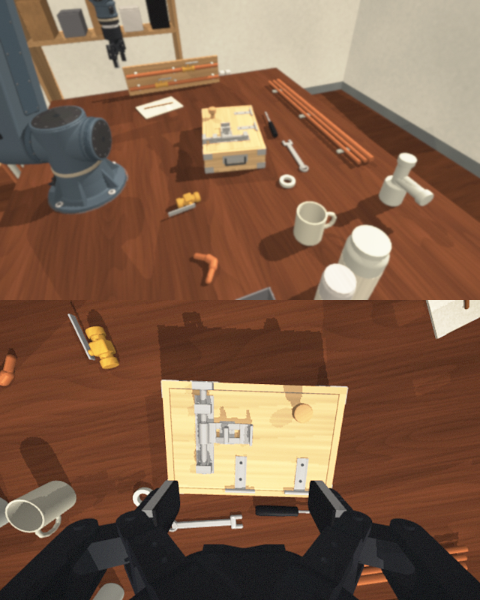

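View pics/w1.png

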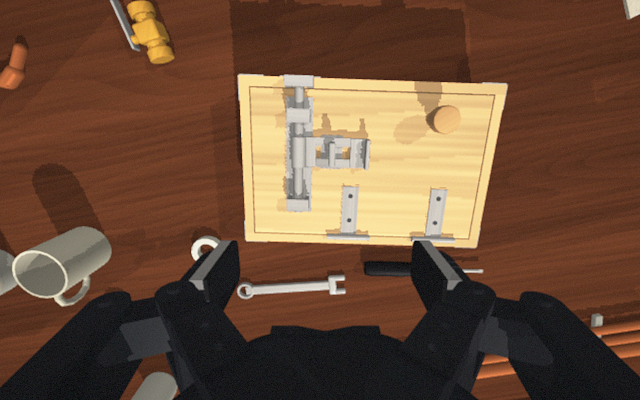

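```bash
python3 - <<'E'
from h import *
p=vision.camera_params('wrist')
C=[]
for k,(x,y,z) in enumerate([(0.56,0.03,0.30),(0.57,0.01,0.21)]):
    bot.move_l([x,y,z],rate=0.2)
    T=wristT(); im,d=save('wrist',f'w{k+2}.png')
    P=cloud(d,T,p); C.append((P,im,d))
    for q in ('swivel_wing','hasp_lip','lid_knob','lid_hinge'): print(q,tip('wrist',q))
    for q in ('swivel','hasp_lip','lid_knob'):
      for r in vision.trace('wrist',q)[:1]:
        m=r['mask']&(d>0); X=P[m]; print(q,r['confidence'],m.sum(),X.mean(0).round(4),np.percentile(X[:,2],[5,50,95]).round(4))
    ok=(d>0)&(abs(P[...,0]-.545)<.18)&(abs(P[...,1]-.05)<.24)&(P[...,2]>.08)&(P[...,2]<.1)
    r=cv2.minAreaRect((P[ok][:,:2]*1000).astype(np.float32)); print('rect',r, np.median(P[ok][:,2]))
    np.savez(f'c{k}.npz',P=P,d=d)
E
python3 -c "
import cv2
a=cv2.imread('pics/w3.png'); cv2.imwrite('pics/w3b.png',cv2.resize(a,(800,500)))"
```

```text
swivel_wing [([0.5053, 0.0142, 0.1107], 0.65)]
hasp_lip [([0.5251, 0.0564, 0.1049], 0.68), ([0.5448, 0.0558, 0.0], 0.22)]
lid_knob [([0.4942, 0.1504, 0.1249], 0.96)]
lid_hinge [([0.644, 0.0305, 0.0958], 0.72)]
swivel 0.66 215 [0.5119 0.0106 0.1152] [0.0924 0.1185 0.1201]
hasp_lip 0.89 1930 [0.5105 0.0079 0.1013] [0.0967 0.0986 0.1114]
lid_knob 0.92 35208 [0.5362 0.054  0.0927] [0.0889 0.0904 0.1094]
rect ((541.4639892578125, 52.92243957519531), (333.7701416015625, 223.307373046875), 77.40193176269531) 0.09025614267617035
swivel_wing [([0.5054, 0.0127, 0.1107], 0.57), ([0.6149, -0.4442, -0.0024], 0.3)]
hasp_lip [([0.5245, 0.0554, 0.1031], 0.97), ([0.6096, -0.4438, -0.0005], 0.58)]
lid_knob [([0.4944, 0.1507, 0.1218], 0.86)]
lid_hinge [([0.6435, 0.0302, 0.0953], 0.87)]
swivel 0.79 295 [0.5112 0.0109 0.119 ] [0.1175 0.119  0.1202]
hasp_lip 0.96 3509 [0.5108 0.0081 0.1014] [0.0968 0.0986 0.1114]
lid_knob 0.74 60682 [0.5339 0.0538 0.093 ] [0.0891 0.0904 0.1106]
rect ((541.6243896484375, 53.18754577636719), (334.902099609375, 223.07020568847656), 77.42389678955078) 0.09027841469357328
```

View pics/w3b.png

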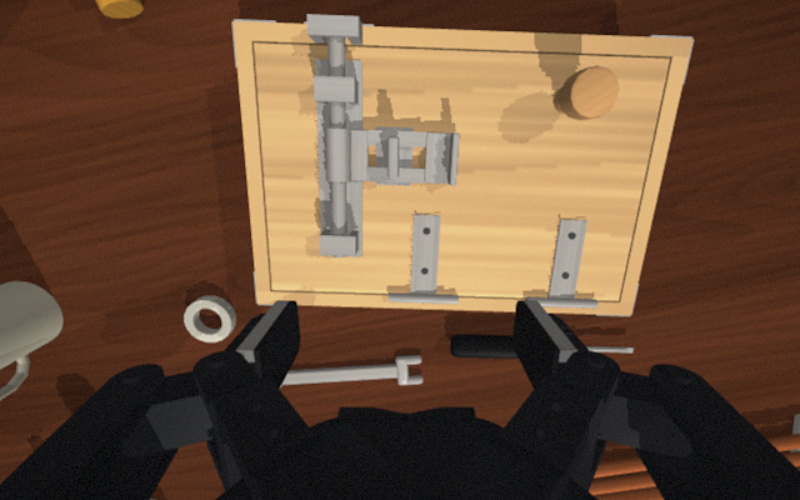

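```bash
python3 - <<'E'
from h import *
for k in (0,1):
    z=np.load(f'c{k}.npz');P=z['P'];d=z['d']
    yaw=np.deg2rad(-12.6); c=np.array([.543,.053])
    Q=P.copy(); D=P[...,:2]-c; Q[...,0]=D@[np.cos(yaw),np.sin(yaw)]; Q[...,1]=D@[-np.sin(yaw),np.cos(yaw)]
    def sel(x0,x1,y0,y1,z0,z1):
        m=(d>0)&(Q[...,0]>x0)&(Q[...,0]<x1)&(Q[...,1]>y0)&(Q[...,1]<y1)&(Q[...,2]>z0)&(Q[...,2]<z1); return Q[m]
    for n,b in dict(wing=(-.055,.01,-.06,-.02,.1145,.123),lip=(-.06,.02,-.015,.02,.1075,.115),knob=(-.1,-.04,.05,.12,.128,.14),guides=(-.12,.05,-.12,-.06,.1085,.115),frontkeep=(-.13,-.1,-.12,-.06,.08,.13),lidtop=(-.09,.05,.02,.06,.08,.1)).items():
        X=sel(*b)
        if len(X)<5: print(n,len(X)); continue
        r=cv2.minAreaRect((X[:,:2]*1000).astype(np.float32))
        print(n,len(X),X.mean(0).round(4),X.min(0).round(4),X.max(0).round(4),np.round(r[1],1),round(r[2],1))
E
```

```text
wing 177 [-0.0217 -0.0484  0.1187] [-0.0364 -0.0522  0.1147] [-0.0071 -0.0447  0.121 ] [29.3  7.4] 0.5
lip 129 [-0.0217 -0.0041  0.1117] [-0.0402 -0.0065  0.1078] [-0.003  -0.0015  0.1133] [37.1  4.9] 2.5
knob 681 [-0.0673  0.0784  0.1338] [-0.0828  0.0637  0.128 ] [-0.0522  0.0944  0.1363] [30.5 30.8] 1.9
guides 1115 [-0.0502 -0.0903  0.1109] [-0.1114 -0.1071  0.1085] [ 0.05   -0.0733  0.114 ] [161.4  33.8] 0.1
frontkeep 558 [-0.1058 -0.0876  0.1032] [-0.1127 -0.12    0.0876] [-0.1    -0.0602  0.1138] [12.7 59.8] 0.0
lidtop 3417 [-0.0235  0.0399  0.0901] [-0.09    0.02    0.0877] [0.0498 0.06   0.0926] [ 40.  139.8] 90.0
wing 302 [-0.0216 -0.048   0.1189] [-0.0357 -0.0518  0.1166] [-0.007  -0.0441  0.1213] [28.6  7.2] 1.2
lip 247 [-0.0216 -0.0042  0.1117] [-0.0398 -0.0065  0.1078] [-0.0022 -0.0013  0.1136] [ 5.2 37.5] 89.7
knob 1374 [-0.067   0.078   0.1337] [-0.0829  0.0637  0.1281] [-0.0515  0.0946  0.1367] [31.2 30.8] 71.4
guides 2135 [-0.0533 -0.0901  0.1109] [-0.1117 -0.1074  0.1085] [ 0.05   -0.0732  0.1141] [ 34.2 161.6] 89.9
frontkeep 1063 [-0.1056 -0.088   0.1035] [-0.1126 -0.12    0.0879] [-0.1    -0.06    0.1141] [12.6 60. ] 0.0
lidtop 5965 [-0.0247  0.04    0.0902] [-0.09    0.02    0.0876] [0.0499 0.06   0.093 ] [139.9  40. ] 0.0
```

```bash
cat >> h.py <<'E'
YAW=np.deg2rad(-12.6); CH=np.array([.543,.053,0.]); RC=R.from_euler('z',YAW)
def W(x,y,z): return CH+RC.apply([x,y,z])
D0=R.from_euler('x',np.pi)*R.identity()
def tool(rot,flip=True):
    """chest-frame rotation applied to tool pointing down with tool x=-chest x (y=chest y)"""
    return w2(RC*rot*R.from_euler('z',np.pi)*R.from_euler('x',np.pi))
def hasp(a,dx=0.,off=.008):  # TCP pose on the lip at hasp angle a
    ra=R.from_euler('x',a); p=np.array([-.0216+dx,-.0903,.100])+ra.apply([0,.0863,.003+off])
    return W(*p), tool(ra)
E
python3 - <<'E'
from h import *
for a in (0,.3,.6,.9,1.0,1.1):
  for dx in (0,.036):
    j=bot.ik(*hasp(a,dx)); print('hasp',a,dx,None if j is None else np.round(j,2))
for a in (0,.5,1,1.35):
    r=.1645;p=W(.0975-r*np.cos(a)+.031*np.sin(a),.078,.092+r*np.sin(a)+.031*np.cos(a)); j=bot.ik(p+[0,0,-.008],tool(R.identity())); print('lid',a,j is not None and np.round(j,2))
t=np.deg2rad(20)
# lamp in chest: lamp x=chest y, lamp z=up ; tool x=-lamp x tilted
RL=RC*R.from_euler('z',np.pi/2)
def lamptool(Rl): # tool axes in lamp frame
    z=np.array([-np.sin(t),0,-np.cos(t)]); y=np.array([0,1.,0]); x=np.cross(y,z); return Rl*R.from_matrix(np.stack([x,y,z],1))
Rt=lamptool(RL); g=W(-.041,-.048,.038); print('lamp',bot.ik(g+Rt.apply([0,0,.008]),w2(Rt)),Rt.as_matrix().round(2).tolist())
for (x,y) in [(.42,.3),(.35,.35),(.45,.35),(.3,.2),(.3,.1),(.4,-.2),(.35,0),(.3,.4)]:
  for dpsi in (-.5,0,.5):
    psi=np.arctan2(y,x)+dpsi
    zl=np.array([-np.cos(psi),-np.sin(psi),0]); xl=np.array([0,0,1.]); Rl=R.from_matrix(np.stack([xl,np.cross(zl,xl),zl],1)); Rt=lamptool(Rl)
    j=bot.ik(np.array([x,y,.045])+Rt.apply([0,0,.008]),w2(Rt)); print('up',x,y,dpsi,j is not None and np.round(j,2))
E
```

```text
hasp 0 0 [ 0.1   0.28 -0.19  1.09  0.    0.32]
hasp 0 0.036 [ 0.08  0.34 -0.11  1.12  0.    0.3 ]
hasp 0.3 0 [-0.1   0.23 -0.24  1.06  0.3   0.13]
hasp 0.3 0.036 [-0.11  0.29 -0.16  1.09  0.3   0.12]
hasp 0.6 0 [-0.31  0.27 -0.25  1.11  0.6  -0.11]
hasp 0.6 0.036 [-0.3   0.32 -0.17  1.13  0.6  -0.1 ]
hasp 0.9 0 [-0.49  0.4  -0.22  1.28  0.86 -0.42]
hasp 0.9 0.036 [-0.47  0.45 -0.14  1.29  0.86 -0.39]
hasp 1.0 0 [-0.54  0.46 -0.2   1.36  0.93 -0.55]
hasp 1.0 0.036 [-0.52  0.51 -0.11  1.38  0.93 -0.52]
hasp 1.1 0 [-0.58  0.54 -0.17  1.47  0.98 -0.7 ]
hasp 1.1 0.036 [-0.56  0.58 -0.08  1.49  1.   -0.66]
lid 0 [ 0.28  0.27 -0.21  1.1   0.    0.5 ]
lid 0.5 [0.25 0.28 0.01 1.3  0.   0.47]
lid 1 [0.2  0.37 0.27 1.47 0.   0.42]
lid 1.35 [0.17 0.48 0.46 1.56 0.   0.39]
lamp [ 0.23548378  0.42134456 -0.27754538  1.03064006 -0.31221146 -1.09036728] [[-0.2, -0.98, -0.07], [-0.92, 0.22, -0.33], [0.34, 0.0, -0.94]]
up 0.42 0.3 -0.5 False
up 0.42 0.3 0 False
up 0.42 0.3 0.5 False
up 0.35 0.35 -0.5 False
up 0.35 0.35 0 False
up 0.35 0.35 0.5 False
up 0.45 0.35 -0.5 False
up 0.45 0.35 0 False
up 0.45 0.35 0.5 False
up 0.3 0.2 -0.5 False
up 0.3 0.2 0 False
up 0.3 0.2 0.5 False
up 0.3 0.1 -0.5 False
up 0.3 0.1 0 False
up 0.3 0.1 0.5 False
up 0.4 -0.2 -0.5 False
up 0.4 -0.2 0 False
up 0.4 -0.2 0.5 False
up 0.35 0 -0.5 False
up 0.35 0 0 False
up 0.35 0 0.5 False
up 0.3 0.4 -0.5 False
up 0.3 0.4 0 False
up 0.3 0.4 0.5 False
```

```bash
cat >> h.py <<'E'
def lamptool(Rl,t):
    z=np.array([-np.sin(t),0,-np.cos(t)]); y=np.array([0,1.,0]); x=np.cross(y,z); return Rl*R.from_matrix(np.stack([x,y,z],1))
def uplamp(psi): # lamp upright, tool pointing to heading psi
    zl=np.array([-np.cos(psi),-np.sin(psi),0]); xl=np.array([0,0,1.]); return R.from_matrix(np.stack([xl,np.cross(zl,xl),zl],1))
E
python3 - <<'E'
from h import *
for t in (20,30):
  for h in (.045,.1):
    res=[]
    for x in np.arange(.2,.8,.05):
      for y in np.arange(-.35,.6,.05):
        for dpsi in (-1.2,-.8,-.4,0,.4,.8,1.2):
          psi=np.arctan2(y,x)+dpsi; Rt=lamptool(uplamp(psi),np.deg2rad(t))
          j=bot.ik(np.array([x,y,h])+Rt.apply([0,0,.008]),w2(Rt))
          if j is not None: res.append((round(x,2),round(y,2),dpsi))
    print(t,h,len(res),[r for r in res if r[1]>.2 or (r[0]<.45)][:60])
fingers.set_gripper(.022,40)
th=0.02
bot.move_to(W(-.0216,-.048,.16),tool(R.from_euler('z',th)))
bot.move_l(W(-.0216,-.048,.114),rate=.08,guard=8)
print(bot.observe()['tool_pos'],W(-.0216,-.048,.114))
fingers.set_gripper(.0,40); print(bot.observe()['gripper_width'],bot.observe()['grasp_force'])
q=np.array(bot.observe()['q']); 
for k in range(1,3):
    q2=q.copy(); q2[5]-=(1.57-th)*k/2; bot.movej(q2)
o=bot.observe(); print(o['gripper_width'],o['wrist_force'],o['torque'],o['time'])
fingers.set_gripper(.022)
bot.move_l(W(-.0216,-.048,.17),rate=.15)
E
```

```text
20 0.045 1206 [(np.float64(0.2), np.float64(-0.35), -1.2), (np.float64(0.2), np.float64(-0.35), -0.8), (np.float64(0.2), np.float64(-0.35), 0.8), (np.float64(0.2), np.float64(-0.35), 1.2), (np.float64(0.2), np.float64(-0.3), -1.2), (np.float64(0.2), np.float64(-0.3), -0.8), (np.float64(0.2), np.float64(-0.3), 0.8), (np.float64(0.2), np.float64(-0.3), 1.2), (np.float64(0.2), np.float64(-0.25), -1.2), (np.float64(0.2), np.float64(-0.25), -0.8), (np.float64(0.2), np.float64(-0.25), 0.8), (np.float64(0.2), np.float64(-0.25), 1.2), (np.float64(0.2), np.float64(-0.2), -1.2), (np.float64(0.2), np.float64(-0.2), -0.8), (np.float64(0.2), np.float64(-0.2), 0.8), (np.float64(0.2), np.float64(-0.2), 1.2), (np.float64(0.2), np.float64(-0.15), -1.2), (np.float64(0.2), np.float64(-0.15), -0.8), (np.float64(0.2), np.float64(-0.15), 0.8), (np.float64(0.2), np.float64(-0.15), 1.2), (np.float64(0.2), np.float64(-0.1), -1.2), (np.float64(0.2), np.float64(-0.1), -0.8), (np.float64(0.2), np.float64(-0.1), 0.8), (np.float64(0.2), np.float64(-0.1), 1.2), (np.float64(0.2), np.float64(-0.05), -1.2), (np.float
[... 895 characters left out ...]
2), np.float64(0.2), 0.8), (np.float64(0.2), np.float64(0.2), 1.2), (np.float64(0.2), np.float64(0.25), -1.2), (np.float64(0.2), np.float64(0.25), -0.8), (np.float64(0.2), np.float64(0.25), 0.8), (np.float64(0.2), np.float64(0.25), 1.2), (np.float64(0.2), np.float64(0.3), -1.2), (np.float64(0.2), np.float64(0.3), -0.8), (np.float64(0.2), np.float64(0.3), 0.8), (np.float64(0.2), np.float64(0.3), 1.2), (np.float64(0.2), np.float64(0.35), -1.2), (np.float64(0.2), np.float64(0.35), -0.8), (np.float64(0.2), np.float64(0.35), 0.8), (np.float64(0.2), np.float64(0.35), 1.2)]Traceback (most recent call last):
  File "<stdin>", line 9, in <module>
ValueError: time passes only in moves, steps and waits
```

```bash
python3 - <<'E'
from h import *
fingers.set_gripper(.022,40)
th=0.02
bot.move_to(W(-.0216,-.048,.16),tool(R.from_euler('z',th)))
bot.move_l(W(-.0216,-.048,.114),rate=.08,guard=8)
print(bot.observe()['tool_pos'],W(-.0216,-.048,.114))
fingers.set_gripper(.0,40); print(bot.observe()['gripper_width'],bot.observe()['grasp_force'])
q=np.array(bot.observe()['q']); 
for k in range(1,3):
    q2=q.copy(); q2[5]-=(1.57-th)*k/2; bot.movej(q2)
o=bot.observe(); print(o['gripper_width'],o['wrist_force'],o['torque'],o['time'])
fingers.set_gripper(.022)
bot.move_l(W(-.0216,-.048,.17),rate=.15)
# view
bot.move_to(W(.0,-.02,.20),tool(R.identity()))
T=wristT(); im,d=save('wrist','w4.png'); P=cloud(d,T,vision.camera_params('wrist')); D=P-CH; Q=RC.inv().apply(D.reshape(-1,3)).reshape(D.shape)
for n,b in dict(wing=(-.055,.01,-.066,-.02,.1145,.123),lip=(-.06,.02,-.015,.02,.1075,.115)).items():
    m=(d>0)&(Q[...,0]>b[0])&(Q[...,0]<b[1])&(Q[...,1]>b[2])&(Q[...,1]<b[3])&(Q[...,2]>b[4])&(Q[...,2]<b[5]); X=Q[m]
    r=cv2.minAreaRect((X[:,:2]*1000).astype(np.float32)); print(n,len(X),X.mean(0).round(4),np.round(r[1],1),round(r[2],1))
print(bot.observe()['time'])
E
```

```text
[0.51190932 0.010876   0.11430208] [0.51144932 0.01086789 0.114     ]
-0.00022457832789404394 0.0
-1.5641529197768067e-05 [ 0.72129832 -0.56717225  0.00466724] [ 0.03327036 -0.01311134  0.0289016 ] 9.7917
wing 306 [-0.022  -0.0481  0.1188] [ 8.1 29.8] 89.6
lip 229 [-0.0227 -0.0039  0.1118] [37.5  4.7] 0.9
12.1417
```

```bash
python3 - <<'E'
from h import *
fingers.set_gripper(.022,40)
print(bot.tip_reach, bot.observe()['gripper_width'])
bot.move_to(W(-.0216,-.048,.16),tool(R.identity()))
print(bot.move_l(W(-.0216,-.048,.114),rate=.08,guard=8))
T=wristT(); im,d=save('wrist','w5.png'); p=vision.camera_params('wrist')
H=np.array(p['hand_eye']); P=cloud(d,H,p)
m=(d>0)&(abs(P[...,1])<.06)&(abs(P[...,0])<.013)&(P[...,2]>-.05)
print('max tool z near axis',np.percentile(P[m][:,2],[50,90,99]) , np.percentile(P[m][:,1],[5,50,95]))
a,_=vision.camera('scene'); b,_=vision.camera('side')
def crop(im,cam):
    p=vision.camera_params(cam); q=p['rotation']; Rm=R.from_quat([q[1],q[2],q[3],q[0]])
    v=Rm.inv().apply(W(-.02,-.048,.12)-np.array(p['position'])); u=int(p['cx']+p['fx']*v[0]/v[2]); w=int(p['cy']+p['fy']*v[1]/v[2]); print(u,w)
    return cv2.resize(im[w-50:w+50,u-66:u+67],(400,300),interpolation=cv2.INTER_CUBIC)
A=np.vstack([np.hstack([crop(a,'scene'),crop(b,'side')]),cv2.resize(im[100:350,100:540],(800,300))])
cv2.imwrite('pics/m1.png',A[:,:,::-1]); print(bot.observe()['wrist_force'])
E
```

```text
0.011 0.021935511631606237
False
max tool z near axis [0.01566041 0.02368053 0.02509281] [-0.04846785 -0.00033757  0.05273856]
340 167
300 169
[-1.02930275  1.06641589  0.0073909 ]
```

View pics/m1.png

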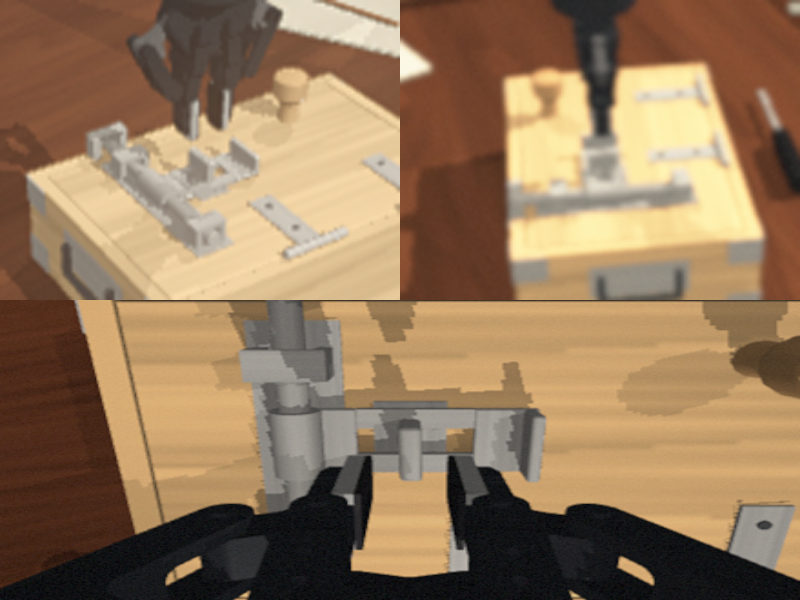

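```bash
python3 - <<'E'
from h import *
T=wristT(); im,d=vision.camera('wrist'); p=vision.camera_params('wrist')
H=np.array(p['hand_eye']); P=cloud(d,H,p); G=cloud(d,T,p)
for u in (285,290,295,300,350,355,360,365):
  for v in (228,234,240,250): print(u,v,P[v,u].round(4),end=' ')
  print()
for v in range(196,225,4): print('wing',v,P[v,325].round(4),RC.inv().apply(G[v,325]-CH).round(4))
print(p, T.round(3))
E
```

```text
285 228 [-0.0075 -0.0279  0.015 ] 285 234 [-0.0126 -0.0283  0.0165] 285 240 [ 0.0075 -0.0205 -0.0365] 285 250 [ 0.0112 -0.0179 -0.0547] 
290 228 [-0.0079 -0.0246  0.016 ] 290 234 [ 0.0112 -0.0177 -0.0375] 290 240 [ 0.0116 -0.0168 -0.0454] 290 250 [ 0.011  -0.0158 -0.0545] 
295 228 [-0.0081 -0.0212  0.0166] 295 234 [ 0.0116 -0.0152 -0.0384] 295 240 [ 0.0116 -0.0145 -0.0454] 295 250 [ 0.0113 -0.0135 -0.055 ] 
300 228 [-0.0081 -0.0177  0.0166] 300 234 [ 0.0118 -0.0126 -0.039 ] 300 240 [ 0.0115 -0.0121 -0.0451] 300 250 [ 0.0103 -0.0115 -0.0531] 
350 228 [-0.0076  0.0169  0.0152] 350 234 [ 0.0113  0.012  -0.0379] 350 240 [ 0.0117  0.0114 -0.0456] 350 250 [ 0.0116  0.0105 -0.0557] 
355 228 [-0.0086  0.0206  0.0177] 355 234 [ 0.0114  0.0145 -0.038 ] 355 240 [ 0.0117  0.0137 -0.0457] 355 250 [ 0.0117  0.0127 -0.0558] 
360 228 [-0.0084  0.0241  0.0171] 360 234 [ 0.0112  0.017  -0.0376] 360 240 [ 0.0116  0.0161 -0.0454] 360 250 [ 0.0113  0.015  -0.0552] 
365 228 [-0.0071  0.0271  0.0141] 365 234 [-0.0124  0.0275  0.0159] 365 240 [ 0.0076  0.0198 -0.0368] 365 250 [ 0.0074  0.0184 -0.0473] 
wing
[... 364 characters left out ...]
ng 220 [ 0.0064 -0.0003 -0.0058] [-0.0276 -0.0482  0.1204]
wing 224 [ 0.0032 -0.0003 -0.0043] [-0.0244 -0.0482  0.119 ]
{'fx': 289.3241243205391, 'fy': 289.3241243205391, 'cx': 324.9019544063514, 'cy': 193.90252594500052, 'hand_eye': array([[-7.58981599e-04, -9.61838053e-01, -2.73618317e-01,
         6.96933420e-02],
       [ 9.99999707e-01, -7.57014679e-04, -1.12769684e-04,
        -3.63857505e-04],
       [-9.86669090e-05, -2.73618323e-01,  9.61838346e-01,
        -1.70372249e-01],
       [ 0.00000000e+00,  0.00000000e+00,  0.00000000e+00,
         1.00000000e+00]])} [[ 0.219  0.938  0.268  0.444]
 [ 0.976 -0.211 -0.06   0.026]
 [ 0.     0.275 -0.962  0.285]
 [ 0.     0.     0.     1.   ]]
```

```bash
cat >> h.py <<'E'
def tips():
    p=vision.camera_params('wrist'); im,d=vision.camera('wrist'); P=cloud(d,np.array(p['hand_eye']),p)
    w=bot.observe()['gripper_width']; m=(d>0)&(abs(P[...,1])<w/2+.013)&(abs(P[...,1])>w/2)&(abs(P[...,0])<.0125)&(P[...,2]<0)&(P[...,2]>-.12)
    return round(w,4),m.sum(),np.percentile(P[m][:,2],[50,95,99.5]).round(4)
E
python3 - <<'E'
from h import *
bot.move_l(W(-.0216,-.048,.17),rate=.15)
print(tips())
p=vision.camera_params('scene'); q=p['rotation']; T=np.eye(4); T[:3,:3]=R.from_quat([q[1],q[2],q[3],q[0]]).as_matrix(); T[:3,3]=p['position']
im,d=vision.camera('scene'); G=cloud(d,T,p); tp=bot.observe()['tool_pos']
m=(d>0)&(np.hypot(G[...,0]-tp[0],G[...,1]-tp[1])<.03)&(G[...,2]>.145); print('scene',tp,m.sum(),np.percentile(G[m][:,2],[0.5,2,5,50]).round(4))
fingers.set_gripper(.0); print(tips())
fingers.set_gripper(.05); print(tips(), bot.observe()['time'])
E
```

```text
(0.0224, np.int64(3498), array([-0.0648, -0.0363, -0.0303]))
scene [0.51077284 0.01082277 0.1689064 ] 981 [0.1972 0.2009 0.2059 0.2659]
(-0.0, np.int64(6095), array([-0.082 , -0.0402, -0.0326]))
(0.0495, np.int64(4038), array([-0.0671, -0.039 , -0.033 ])) 15.2083
```

```bash
python3 - <<'E'
from h import *
fingers.set_gripper(.0,40)
bot.move_to(W(.02,.045,.085),tool(R.identity()))
g=bot.move_l(W(.02,.045,.045),rate=.03,guard=4); o=bot.observe(); print(g,o['tool_pos'],o['wrist_force'],o['time'])
bot.move_l(W(.02,.045,.075),rate=.1)
E
```

```text
True [0.57224986 0.0924987  0.06255697] [-2.29807461 -0.44384105  7.87057157] 17.1417
```

```bash
cat >> h.py <<'E'
E=.0275  # TCP lies this far AHEAD of the real (shut) fingertips
def mv(tip,q,lin=True,**k):  # put the fingertips at tip
    z=R.from_quat([q[1],q[2],q[3],q[0]]).apply([0,0,1]); p=np.asarray(tip)+z*E
    return bot.move_l(p,q,**k) if lin else bot.move_to(p,q)
def meas(fn,boxes):
    T=wristT(); im,d=save('wrist',fn); P=cloud(d,T,vision.camera_params('wrist')); D=P-CH; Q=RC.inv().apply(D.reshape(-1,3)).reshape(D.shape)
    for n,b in boxes.items():
        m=(d>0)&(Q[...,0]>b[0])&(Q[...,0]<b[1])&(Q[...,1]>b[2])&(Q[...,1]<b[3])&(Q[...,2]>b[4])&(Q[...,2]<b[5]); X=Q[m]
        if len(X)<5: print(n,len(X)); continue
        r=cv2.minAreaRect((X[:,:2]*1000).astype(np.float32)); print(n,len(X),X.mean(0).round(4),X.min(0).round(4),X.max(0).round(4),np.round(r[1],1),round(r[2],1))
    return im,d,Q
E
python3 - <<'E'
from h import *
Z=lambda a:tool(R.from_euler('z',a))
fingers.set_gripper(.024,40)
mv(W(-.0218,-.048,.14),Z(.01),lin=False)
print(mv(W(-.0218,-.048,.104),Z(.01),rate=.08,guard=8))
fingers.set_gripper(.0,40); o=bot.observe(); print(o['gripper_width'],o['grasp_force'],o['wrist_force'])
q=np.array(o['q']); q[5]-=.8; bot.movej(q); print(bot.observe()['torque']); q[5]-=.77; bot.movej(q)
o=bot.observe(); print(o['gripper_width'],o['wrist_force'],o['torque'],o['time'])
fingers.set_gripper(.024)
bot.move_l(np.array(o['tool_pos'])+[0,0,.05],rate=.15)
mv(W(.02,-.02,.2),Z(0),lin=False)
meas('w6.png',dict(wing=(-.055,.01,-.07,-.02,.1145,.123),lip=(-.06,.02,-.015,.02,.1075,.115)))
for a in (0,.5,1.,1.1):
  for dx in (0,.036): 
    ra=R.from_euler('x',a); qq=tool(ra); t=W(*(np.array([-.0216+dx,-.0903,.1])+ra.apply([0,.0863,0])));j=bot.ik(t+RC.apply(ra.apply([0,0,-E])),qq); print(a,dx,j is not None and np.round(j,2))
print(bot.observe()['time'])
E
```

```text
False
0.00656330753243883 43.00730109214783 [-0.12207816  2.01297503  1.00770164]
[-0.76028502 -0.26131556  0.08991165]
0.006836751144064502 [ 3.55193712 -6.13142877 -4.11196372] [-1.19355577 -0.66392562 -0.10172622] 20.7167
wing 417 [-0.0216 -0.048   0.1187] [-0.0253 -0.0632  0.1148] [-0.0176 -0.0336  0.1213] [29.7  7.7] 89.9
lip 310 [-0.0225 -0.004   0.1117] [-0.0401 -0.0064  0.1076] [-0.0026 -0.0012  0.1135] [37.5  5. ] 0.9
0 0 [ 0.1   0.31 -0.26  1.    0.    0.32]
0 0.036 [ 0.08  0.37 -0.18  1.03  0.    0.3 ]
0.5 0 [-0.2   0.27 -0.32  0.98  0.5   0.02]
0.5 0.036 [-0.2   0.32 -0.23  1.    0.5   0.02]
1.0 0 [-0.48  0.45 -0.27  1.23  0.95 -0.46]
1.0 0.036 [-0.46  0.5  -0.18  1.25  0.96 -0.43]
1.1 0 [-0.52  0.52 -0.24  1.34  1.02 -0.6 ]
1.1 0.036 [-0.5   0.56 -0.15  1.36  1.03 -0.57]
22.9917
```

```bash
cat >> h.py <<'E'
def hp(a,dx=0.,h=.0015):
    ra=R.from_euler('x',a); return W(*(np.array([-.0222+dx,-.0903,.1])+ra.apply([0,.0863,h]))),tool(ra)
E
python3 - <<'E'
from h import *
fingers.set_gripper(.018,60)
mv(*hp(0,h=.035),lin=False)
print(mv(*hp(0),rate=.1,guard=8))
fingers.set_gripper(0,60); o=bot.observe(); print(o['gripper_width'],o['grasp_force'],o['wrist_force'])
f0=o['wrist_force']
def st(n):
    o=bot.observe(); f=np.array(o['wrist_force']); print(n,f.round(1),round(o['gripper_width'],4),round(o['time'],2)); return np.linalg.norm(f)<50
ok=True
for a in (.2,.4,.6,.8,1.0,1.08):
    mv(*hp(a),rate=.1); ok=st(a)
    if not ok: break
if ok:
    for dx in (.012,.024,.035): 
        mv(*hp(1.08,dx),rate=.1); st(dx)
E
```

```text
False
0.002731297676878705 60.99934101104736 [1.17210461 3.86378757 2.47069937]
0.2 [2.9 9.  2.7] 0.0031 24.74
0.4 [3.4 7.8 4.9] 0.0028 25.09
0.6 [4.2 6.9 5.5] 0.0028 25.44
0.8 [2.8 6.4 8.3] 0.0029 25.79
1.0 [ 4.5  4.2 11. ] 0.0032 26.14
1.08 [4.8 3.5 9.1] 0.0028 26.39
0.012 [3.  2.3 6.8] 0.0026 26.66
0.024 [2.1 2.9 5.4] 0.0027 26.93
0.035 [3.4 2.8 6.9] 0.0029 27.18
```

```bash
python3 - <<'E'
from h import *
def st(n):
    o=bot.observe(); f=np.array(o['wrist_force']); print(n,f.round(1),round(o['time'],2)); return np.linalg.norm(f)<35
for a in (.85,.6,.35,.15,.03):
    mv(*hp(a,.035),rate=.12)
    if not st(a): break
fingers.set_gripper(.018,40)
mv(*hp(0,.035,h=.03),rate=.15)
fingers.set_gripper(.05)
kq=tool(R.identity())
mv(W(-.0672,.078,.16),kq,lin=False)
meas('w7.png',dict(lip=(-.03,.06,-.02,.02,.1075,.115),guides=(-.09,-.03,-.1,-.08,.1085,.115),knob=(-.1,-.04,.05,.12,.128,.14)))
print(st('t'))
E
```

```text
0.85 [2.  0.4 3. ] 27.58
0.6 [3.3 5.4 5.4] 27.98
0.35 [2.8 7.3 5.4] 28.38
0.15 [2.3 8.9 3.5] 28.73
0.03 [3.8 9.1 2.2] 29.0
lip 0
guides 645 [-0.0667 -0.0901  0.1111] [-0.0745 -0.1     0.1086] [-0.058  -0.08    0.1128] [20.  16.5] 89.9
knob 1858 [-0.0689  0.0797  0.1338] [-0.0833  0.0643  0.1281] [-0.0522  0.0951  0.136 ] [31.1 30.8] 0.3
t [-0.5 -0.2 -0. ] 30.62
True
```

```bash
cat >> h.py <<'E'
KX,KY=-.0675,.079
def kn(a,b=0.):  # tips when pads hold the knob at lid angle a (tool upright)
    r=.1645; return W(KX+r-r*np.cos(a)+.031*np.sin(a),KY,.093+r*np.sin(a)+.031*np.cos(a)-.019+b)
E
python3 - <<'E'
from h import *
vision.camera('side'); print('lip',tip('side','hasp_lip'),W(.013,-.004,.103))
vision.camera('scene'); print('lip',tip('scene','hasp_lip'))
kq=tool(R.identity())
print(mv(kn(0),kq,rate=.12,guard=8))
fingers.set_gripper(0.,50); o=bot.observe(); print(o['gripper_width'],o['grasp_force'],o['wrist_force'])
for a in np.arange(1,10)*.15:
    mv(kn(a),kq,rate=.12); o=bot.observe(); f=np.array(o['wrist_force']); print(round(a,2),f.round(1),round(o['gripper_width'],4),round(o['time'],2))
    if np.linalg.norm(f)>40 or o['gripper_width']<.02: break
E
```

```text
lip [([0.7575, 0.1368, -0.0035], 0.23)] [0.55481434 0.04626047 0.103     ]
lip [([0.5576, 0.042, 0.1033], 0.57)]
False
0.03045416158324903 49.2751488648355 [-0.5665841   6.31679141  3.5070657 ]
0.15 [ 2.3  7.8 -1.3] 0.0301 32.1
0.3 [ 2.1  7.6 -1.7] 0.0302 32.46
0.45 [ 0.1  8.6 -0.2] 0.0301 32.82
0.6 [-2.1  8.3  1. ] 0.0301 33.17
0.75 [-2.3  8.6  2.5] 0.0301 33.53
0.9 [-2.2  7.9  4.2] 0.0304 33.89
1.05 [-0.7  8.1  4.2] 0.0304 34.25
1.2 [-0.   7.1  5.2] 0.0302 34.61
1.35 [1.5 6.4 5. ] 0.0303 34.97
```

```bash
python3 - <<'E'
from h import *
kq=tool(R.identity())
fingers.set_gripper(.065)
mv(kn(1.35,.09),kq,rate=.25)
mv(W(-.06,-.03,.27),kq,lin=False)
im,d,Q=meas('w8.png',dict(handle=(-.075,-.005,-.065,.03,.03,.056),head=(-.075,-.005,.035,.088,.03,.062),foot=(-.075,-.005,-.09,-.078,.03,.07)))
np.savez('c2.npz',Q=Q,d=d)
for q in ('lamp_center','notch','lamp_foot','lid_hinge'): print(q,tip('wrist',q))
print('exp',W(-.041,0,.036),W(-.041,-.048,.031),W(-.041,-.09,.036))
t=np.deg2rad(26)
o=bot.observe(); print(o['time'],o['wrist_force'])
n=0
for (x,y) in [(.5,.38),(.5,.43),(.55,.4),(.45,.45),(.4,.4),(.6,.35),(.35,.3)]:
  for dp in (-.9,-.5,0,.5,.9):
    psi=np.arctan2(y,x)+dp; Rl=uplamp(psi); Rt=lamptool(Rl,t); p=np.array([x,y,.09])+Rl.apply([-.052,0,-.013])+Rt.apply([0,0,E]); j=bot.ik(p,w2(Rt))
    if j is not None: print('up',x,y,dp,np.round(j,2))
save('side','s9.png')
a=cv2.imread('pics/s9.png'); cv2.imwrite('pics/m2.png',np.vstack([cv2.resize(cv2.imread('pics/w8.png'),(480,300)),cv2.resize(a,(480,300))]))
E
```

```text
handle 2953 [-0.0409 -0.012   0.0473] [-0.0745 -0.065   0.03  ] [-0.005   0.03    0.0525] [95.  69.5] 90.0
head 2134 [-0.0409  0.061   0.0513] [-0.0744  0.035   0.0328] [-0.005   0.088   0.0559] [52.9 69.3] 90.0
foot 487 [-0.0417 -0.0839  0.0551] [-0.0745 -0.09    0.0413] [-0.005  -0.078   0.0609] [69.4 11.9] 0.0
lamp_center [([0.5055, 0.0654, 0.0374], 0.77), ([0.3163, -0.2081, 0.0035], 0.43)]
notch [([0.4823, -0.0231, 0.0383], 0.68)]
lamp_foot [([0.4827, -0.0245, 0.0392], 0.75)]
lid_hinge [([0.644, 0.0324, 0.0976], 0.62)]
exp [0.50298741 0.06194387 0.036     ] [0.49251654 0.01509987 0.031     ] [ 0.48335452 -0.02588864  0.036     ]
36.9583 [0.08138238 0.78104987 0.31364592]
up 0.5 0.38 -0.9 [ 1.07  0.59 -0.72 -0.21 -1.06  1.04]
up 0.5 0.38 -0.5 [ 0.96  0.66 -1.09 -1.14 -0.71  0.43]
up 0.5 0.38 0.5 [ 0.34  0.66 -1.09 -1.14  0.71 -0.43]
up 0.5 0.38 0.9 [ 0.23  0.59 -0.72 -0.21  1.06 -1.04]
up 0.5 0.43 -0.9 [ 1.1   0.61 -0.66 -0.21 -1.04  0.99]
up 0.5 0.43 -0.5 [ 1.    0.66 -1.02 -1.07 -0.69  0.41]
up 0.5 0.43 0.5 [ 0.42  0.66 -1.02 -1.07  0.69 -0.41]
up 0.5 0.43 0.9 [ 0.32  0.61 -0.66
[... 297 characters left out ...]
 0.45 -0.9 [ 1.2   0.59 -0.7  -0.21 -1.05  1.02]
up 0.45 0.45 -0.5 [ 1.09  0.66 -1.07 -1.12 -0.7   0.42]
up 0.45 0.45 0.5 [ 0.48  0.66 -1.07 -1.12  0.7  -0.42]
up 0.45 0.45 0.9 [ 0.38  0.59 -0.7  -0.21  1.05 -1.02]
up 0.4 0.4 -0.9 [ 1.26  0.55 -0.83 -0.18 -1.08  1.14]
up 0.4 0.4 0.9 [ 0.31  0.55 -0.83 -0.18  1.08 -1.14]
up 0.6 0.35 -0.9 [ 0.9   0.64 -0.59 -0.2  -1.03  0.95]
up 0.6 0.35 -0.5 [ 0.79  0.66 -0.94 -1.   -0.67  0.4 ]
up 0.6 0.35 0 [ 0.53  0.73 -1.09 -1.36  0.    0.  ]
up 0.6 0.35 0.5 [ 0.26  0.66 -0.94 -1.    0.67 -0.4 ]
up 0.6 0.35 0.9 [ 0.16  0.64 -0.59 -0.2   1.03 -0.95]
up 0.35 0.3 -0.9 [ 1.31  0.49 -0.96 -0.01 -1.11  1.42]
up 0.35 0.3 0.9 [ 0.1   0.49 -0.96 -0.01  1.11 -1.42]
```

View pics/m2.png

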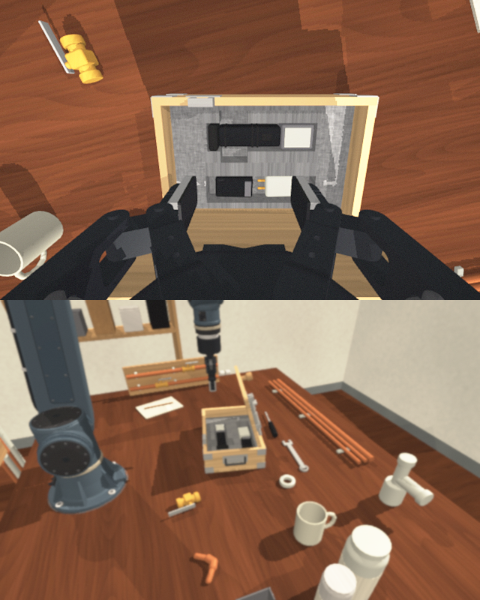

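```bash
python3 - <<'E'
from h import *
z=np.load('c2.npz');Q=z['Q'];d=z['d']
X=Q[(d>0)&(abs(Q[...,0]+.041)<.04)&(Q[...,1]>-.1)&(Q[...,1]<-.06)&(Q[...,2]>.054)&(Q[...,2]<.065)]; print('foot',len(X),X.mean(0).round(4),np.percentile(X,[2,98],axis=0).round(4).tolist())
r=vision.trace('wrist','lamp')[0]; m=r['mask']&(d>0); X=Q[m]; X=X[(X[:,2]>.04)&(X[:,2]<.07)]
rr=cv2.minAreaRect((X[:,:2]*1000).astype(np.float32)); print('lamp',r['confidence'],len(X),rr)
H=X[(X[:,1]>-.065)&(X[:,1]<.03)]; print('handle x',np.percentile(H[:,0],[1,50,99]).round(4),np.median(H[:,2]).round(4))
p=vision.camera_params('side'); q=p['rotation']; Rm=R.from_quat([q[1],q[2],q[3],q[0]])
for u,v in [(180,150),(213,130),(245,135),(213,160)]:
    dr=Rm.apply([(u-p['cx'])/p['fx'],(v-p['cy'])/p['fy'],1]); s=-p['position'][2]/dr[2]; print('paper',u,v,(np.array(p['position'])+s*dr).round(3))
t=np.deg2rad(26)
for (x,y) in [(.42,.40),(.42,.45),(.45,.40),(.4,.35),(.36,.36)]:
  for psi in (1.25,1.35,1.5):
    Rl=uplamp(psi); Rt=lamptool(Rl,t); f=lambda h:bot.ik(np.array([x,y,h])+Rl.apply([-.052,0,-.013])+Rt.apply([0,0,E]),w2(Rt))
    j,k=f(.09),f(.25); print('up',x,y,psi,j is not None and np.round(j,2),k is not None)
E
```

```text
foot 421 [-0.0425 -0.0829  0.0575] [[-0.063, -0.0906, 0.0549], [-0.0206, -0.0757, 0.0593]]
lamp 0.74 4201 ((-43.09355163574219, -1.5949020385742188), (46.77216339111328, 179.77740478515625), 0.43920594453811646)
handle x [-0.0593 -0.0429 -0.0249] 0.0481
paper 180 150 [0.18  0.491 0.   ]
paper 213 130 [0.317 0.618 0.   ]
paper 245 135 [0.433 0.524 0.   ]
paper 213 160 [0.288 0.37  0.   ]
up 0.42 0.4 1.25 False True
up 0.42 0.4 1.35 [ 0.38  0.63 -1.14 -1.06  0.84 -0.57] True
up 0.42 0.4 1.5 [ 0.33  0.57 -0.99 -0.67  0.97 -0.8 ] True
up 0.42 0.45 1.25 False True
up 0.42 0.45 1.35 [ 0.49  0.65 -1.1  -1.11  0.75 -0.47] True
up 0.42 0.45 1.5 [ 0.44  0.6  -0.98 -0.79  0.9  -0.67] True
up 0.45 0.4 1.25 [ 0.39  0.66 -1.14 -1.16  0.75 -0.47] True
up 0.45 0.4 1.35 [ 0.35  0.62 -1.06 -0.94  0.86 -0.6 ] True
up 0.45 0.4 1.5 [ 0.31  0.57 -0.91 -0.57  0.99 -0.83] True
up 0.4 0.35 1.25 False True
up 0.4 0.35 1.35 False True
up 0.4 0.35 1.5 [ 0.23  0.54 -1.03 -0.53  1.03 -0.96] True
up 0.36 0.36 1.25 False False
up 0.36 0.36 1.35 False True
up 0.36 0.36 1.5 False True
```

```bash
cat >> h.py <<'E'
TAU=np.deg2rad(26)
def lamp(c,Rl,back=0.,gx=-.052,gz=-.013):  # tip + quaternion for lamp centre c, attitude Rl
    Rt=lamptool(Rl,TAU); return np.asarray(c)+Rl.apply([gx,0,gz])-Rt.apply([0,0,back]), w2(Rt)
RLC=RC*R.from_euler('z',np.pi/2); LC=W(-.0425,-.001,.036)
E
python3 - <<'E'
from h import *
def st(n):
    o=bot.observe(); print(n,np.round(o['wrist_force'],1),np.round(o['torque'],2),round(o['gripper_width'],4),round(o['grasp_force'],1),round(o['time'],2)); return o
fingers.set_gripper(.05,60)
mv(*lamp(LC,RLC,.10),lin=False)
g=mv(*lamp(LC,RLC,.0),rate=.1,guard=6); o=st(g)
if not g:
    fingers.set_gripper(0,60); o=st('grip')
    if o['gripper_width']>.03:
        mv(*lamp(LC+[0,0,.03],RLC),rate=.08); st('up'); mv(*lamp(LC+[0,0,.2],RLC),rate=.2); st('up2')
        save('side','s10.png'); print(tip('side','lamp_center'),tip('side','lamp_foot'),LC+[0,0,.2],W(-.0425,-.091,.236))
        save('scene','s11.png'); a=np.vstack([cv2.imread('pics/s10.png')[60:300,180:500],cv2.imread('pics/s11.png')[0:240,160:480]]); cv2.imwrite('pics/m3.png',a)
E
```

```text
True [ 5.1 -2.1  0.1] [ 0.2  -0.68  0.3 ] 0.05 0.0 39.23
```

```bash
python3 - <<'E'
from h import *
o=bot.observe(); a=o['orientation']; Rt=R.from_quat([a[1],a[2],a[3],a[0]])
tipw=np.array(o['tool_pos'])-Rt.apply([0,0,E]); t,_=lamp(LC,RLC)
print('tip chest',RC.inv().apply(tipw-CH).round(4),'target',RC.inv().apply(t-CH).round(4),o['wrist_force'],o['torque'])
bot.hold(.2); o=bot.observe(); print(o['wrist_force'],o['torque'])
p=vision.camera_params('wrist'); im,d=save('wrist','w12.png'); P=cloud(d,wristT(),p)
a,_=vision.camera('scene')
b,_=vision.camera('side')
A=np.vstack([cv2.resize(im,(480,300)),np.hstack([cv2.resize(a[80:240,240:420],(240,213)),cv2.resize(b[80:240,220:400],(240,213))])]); cv2.imwrite('pics/m3.png',A[:,:,::-1])
E
```

```text
tip chest [-0.0419 -0.0419  0.047 ] target [-0.0425 -0.053   0.023 ] [ 5.13142802 -2.07002656  0.12155768] [ 0.19941168 -0.6848874   0.30368474]
[ 4.97656267 -1.05536947 -0.52983665] [ 0.1609046  -0.68469874  0.28694391]
```

View pics/m3.png

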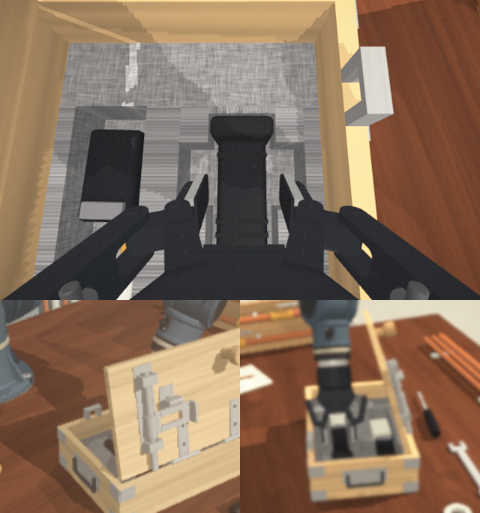

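```bash
python3 - <<'E'
from h import *
p=vision.camera_params('wrist')
def prof(n):
    o=bot.observe(); im,d=vision.camera('wrist'); P=cloud(d,np.array(p['hand_eye']),p)
    dark=(im.max(-1)<75)&(d>0)&(d<.165)
    print(n,o['wrist_force'].round(1) if hasattr(o['wrist_force'],'round') else o['wrist_force'],round(o['gripper_width'],4))
    for z in np.arange(-.16,-.03,.01):
        m=dark&(abs(P[...,2]-z)<.005)
        if m.sum()>5: print('  z',round(z,3),m.sum(),np.percentile(P[m][:,1],[1,99]).round(4),np.percentile(P[m][:,0],[1,99]).round(3))
prof('.05')
fingers.set_gripper(.043,60); prof('.043')
E
```

```text
.05 [ 3.  -0.8  4.5] 0.0498
  z -0.13 3422 [-0.0197  0.0204] [0.019 0.021]
  z -0.12 12809 [-0.0646  0.0651] [0.008 0.021]
  z -0.11 12702 [-0.062   0.0627] [-0.007  0.018]
  z -0.1 7709 [-0.06    0.0604] [-0.011  0.018]
  z -0.09 6468 [-0.0573  0.058 ] [-0.011  0.017]
  z -0.08 3960 [-0.0554  0.0558] [-0.01   0.014]
  z -0.07 854 [-0.044   0.0447] [-0.009  0.014]
  z -0.06 672 [-0.0377  0.0382] [-0.01   0.012]
  z -0.05 826 [-0.038   0.0382] [-0.037  0.012]
  z -0.04 3457 [-0.0351  0.0355] [-0.036  0.011]
.043 [-0.5  0.1  0.5] 0.0432
  z -0.13 3474 [-0.0593  0.0603] [0.014 0.021]
  z -0.12 12911 [-0.0641  0.0647] [0.007 0.021]
  z -0.11 12365 [-0.0612  0.0617] [-0.007  0.018]
  z -0.1 8001 [-0.0582  0.0587] [-0.011  0.018]
  z -0.09 5717 [-0.055   0.0556] [-0.011  0.017]
  z -0.08 4600 [-0.0529  0.0528] [-0.01   0.014]
  z -0.07 1035 [-0.0421  0.0427] [-0.009  0.014]
  z -0.06 598 [-0.0348  0.0347] [-0.011  0.012]
  z -0.05 891 [-0.0343  0.0349] [-0.037  0.012]
  z -0.04 3510 [-0.0333  0.0325] [-0.036  0.011]
```

```bash
python3 - <<'E'
from h import *
def st(n):
    o=bot.observe(); a=o['orientation']; t=np.array(o['tool_pos'])-R.from_quat([a[1],a[2],a[3],a[0]]).apply([0,0,E])
    print(n,np.round(o['wrist_force'],1),np.round(o['torque'],2),round(o['gripper_width'],4),RC.inv().apply(t-CH).round(4),round(o['time'],2))
st('a')
c=LC+RC.apply([.001,0,0])
g=mv(*lamp(c,RLC,.005),rate=.06,guard=5); st(g)
E
```

```text
a [0.1 0.4 1.3] [ 0.46 -0.11 -0.  ] 0.0428 [-0.0434 -0.0409  0.0477] 39.92
True [ 2.8 -1.1  0.2] [ 0.26 -0.48  0.15] 0.0432 [-0.0409 -0.0467  0.0353] 40.23
```

```bash
python3 - <<'E'
from h import *
def st(n):
    o=bot.observe(); a=o['orientation']; t=np.array(o['tool_pos'])-R.from_quat([a[1],a[2],a[3],a[0]]).apply([0,0,E])
    print(n,np.round(o['wrist_force'],1),np.round(o['torque'],2),round(o['gripper_width'],4),round(o['grasp_force'],1),RC.inv().apply(t-CH).round(4),round(o['time'],2)); return o
fingers.set_gripper(.039,60); st('n')
c=LC+RC.apply([.0007,0,0])
g=mv(*lamp(c,RLC,.005),rate=.06,guard=6); st(g)
fingers.set_gripper(0,60); o=st('grip')
E
```

```text
n [0.6 0.4 0. ] [ 0.4  -0.06 -0.02] 0.0392 0.0 [-0.0417 -0.0461  0.0363] 40.45
True [ 2.9 -2.2  0.4] [ 0.27 -0.46  0.2 ] 0.0392 0.0 [-0.0403 -0.0491  0.0301] 40.66
grip [-0.1  0.2 -2.5] [ 0.58 -0.25  0.01] 0.0348 60.5 [-0.0411 -0.0486  0.0306] 40.88
```

```bash
cat >> h.py <<'E'
GX,GZ=-.0476,-.0054
E
python3 - <<'E'
from h import *
def st(n):
    o=bot.observe(); print(n,np.round(o['wrist_force'],1),np.round(o['torque'],2),round(o['gripper_width'],4),round(o['grasp_force'],1),round(o['time'],2)); return o
p0=np.array(bot.observe()['tool_pos'])
bot.move_l(p0+[0,0,.04],rate=.08); o=st('up')
if o['gripper_width']>.03:
    bot.move_l(p0+[0,0,.22],rate=.25); st('up2')
    vision.camera('side'); 
    vision.camera('scene'); 
    c=LC+[0,0,.22]
    for s in ('side','scene'): print(s,tip(s,'lamp_center'),tip(s,'lamp_foot'))
    print(c,c+RLC.apply([-.09,0,0]))
    psi=1.5; Rl=uplamp(psi)
    for (x,y) in ((.42,.40),(.44,.41)):
      for h in (.09,.2):
        t,q=lamp([x,y,h],Rl,gx=GX,gz=GZ); print(x,y,h,np.round(bot.ik(t+lamptool(Rl,TAU).apply([0,0,E]),q),2))
E
```

```text
up [-0.2  0.2 -1.9] [ 0.58 -0.17 -0.03] 0.0351 60.4 41.52
up2 [ 0.3 -0.5 -3.2] [ 0.6  -0.09 -0.04] 0.0349 60.4 42.38
side [([0.4993, 0.0588, 0.25], 0.9)] [([0.4791, -0.0253, 0.2565], 0.59)]
scene [([0.5036, 0.0603, 0.2586], 0.97), ([0.4899, 0.0167, 0.0294], 0.46)] []
[0.50130539 0.06129517 0.256     ] [ 0.4816725  -0.02653734  0.256     ]
0.42 0.4 0.09 [ 0.31  0.55 -0.99 -0.63  0.98 -0.82]
0.42 0.4 0.2 [ 0.31  0.27 -0.88 -0.23  0.98 -0.82]
0.44 0.41 0.09 [ 0.32  0.56 -0.94 -0.59  0.98 -0.81]
0.44 0.41 0.2 [ 0.32  0.29 -0.83 -0.22  0.98 -0.81]
```

```bash
python3 - <<'E'
from h import *
def st(n):
    o=bot.observe(); print(n,np.round(o['wrist_force'],1),np.round(o['torque'],2),round(o['gripper_width'],4),round(o['time'],2)); return o
Rl=uplamp(1.5)
mv(*lamp([.44,.41,.23],Rl,gx=GX,gz=GZ),lin=False); st('mv')
mv(*lamp([.44,.41,.12],Rl,gx=GX,gz=GZ),rate=.15); st('mv2')
def pts(s):
    p=vision.camera_params(s); q=p['rotation']; T=np.eye(4); T[:3,:3]=R.from_quat([q[1],q[2],q[3],q[0]]).as_matrix(); T[:3,3]=p['position']
    im,d=vision.camera(s); cv2.imwrite(f'pics/{s}13.png',im[:,:,::-1]); print(s,tip(s,'lamp_center'),tip(s,'lamp_foot'))
    return im
a=pts('scene');b=pts('side')
A=np.hstack([cv2.resize(a[30:180,150:350],(400,300)),cv2.resize(b[40:190,180:380],(400,300))]); cv2.imwrite('pics/m4.png',A[:,:,::-1])
E
```

```text
mv [-0.2  1.4 -2.7] [-1.35  0.08  0.  ] 0.0347 44.16
mv2 [ 0.8  0.5 -3.2] [-1.45  0.08 -0.01] 0.0349 45.04
scene [([0.6276, 0.0258, 0.1766], 0.29)] []
side [] [([0.3393, -0.4373, 0.002], 0.18)]
```

View pics/m4.png

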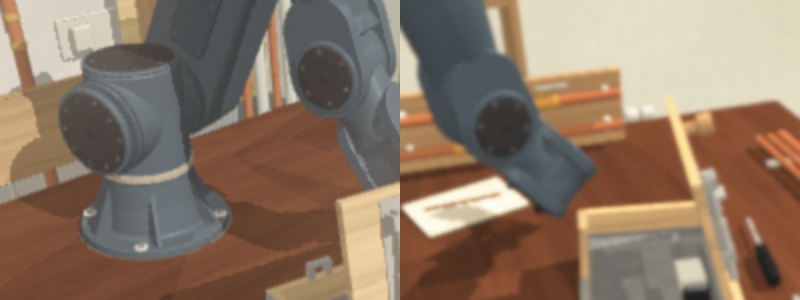

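```bash
python3 - <<'E'
from h import *
def st(n):
    o=bot.observe(); print(n,np.round(o['wrist_force'],1),np.round(o['torque'],2),round(o['gripper_width'],4),round(o['time'],2)); return o
Rl=uplamp(1.5)
mv(*lamp([.415,.42,.11],Rl,gx=GX,gz=GZ),rate=.1); st('mv')
T=wristT(); im,d=save('wrist','w14.png'); print(tip('wrist','lamp_center'),tip('wrist','lamp_foot'))
P=cloud(d,T,vision.camera_params('wrist')); r=vision.trace('wrist','lamp')
L=Rl.inv().apply((P-[.415,.42,.11]).reshape(-1,3)).reshape(P.shape)
if r:
    m=r[0]['mask']&(d>0)&(np.abs(L)<.12).all(-1); X=L[m]; print(r[0]['confidence'],m.sum(),np.percentile(X,[1,5,50,95,99],axis=0).round(4).tolist())
    # back face points vs lamp-x : z_lamp should be const
    for x0 in np.arange(-.09,.09,.02):
        s=X[(X[:,0]>x0)&(X[:,0]<x0+.02)]
        if len(s)>30: print(round(x0,2),len(s),np.percentile(s[:,1],[3,50,97]).round(4),np.median(s[:,2]).round(4))
E
```

```text
mv [ 0.1  0.1 -1.8] [-1.37  0.04  0.02] 0.0348 45.77
[] [([0.4088, 0.3708, 0.0317], 0.87)]
0.92 19364 [[-0.0945, -0.0211, -0.0304], [-0.0896, -0.018, -0.0167], [-0.0598, 0.0001, 0.0479], [-0.0107, 0.0182, 0.0628], [-0.0009, 0.0212, 0.0637]]
-0.09 4641 [-0.0203  0.0001  0.0205] 0.0533
-0.07 7499 [-0.0198  0.0001  0.02  ] 0.0602
-0.05 3205 [-0.0158  0.      0.0162] 0.0207
-0.03 2187 [-0.0166 -0.0001  0.0172] -0.0041
-0.01 919 [-0.0202 -0.0001  0.0202] -0.0241
```

View pics/w14.png

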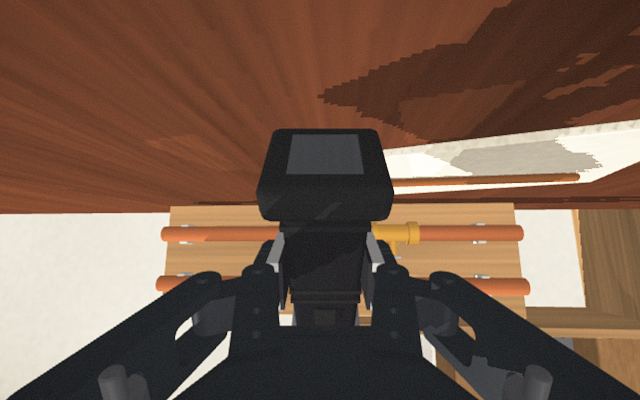

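```bash
cat > lay.py <<'E'
from h import *
Rl=uplamp(1.5); c0=np.array([.415,.42,.11])
T=wristT(); im,d=vision.camera('wrist'); P=cloud(d,T,vision.camera_params('wrist')); r=vision.trace('wrist','lamp')[0]
L=Rl.inv().apply((P-c0).reshape(-1,3)).reshape(P.shape)
X=L[r['mask']&(d>0)&(abs(L[...,1])<.012)&(abs(L[...,0])<.1)&(abs(L[...,2])<.1)]
pv=np.array([-.0435,.0035]); best=None
xz=X[:,[0,2]]-pv
# model: profile of lens side / foot in lamp frame; search slip angle
def cost(a):
    # lamp-frame coordinates: undo rotation a (head leans to -z)
    ca,sa=np.cos(a),np.sin(a); u=ca*xz[:,0]-sa*xz[:,1]+pv[0]; w=sa*xz[:,0]+ca*xz[:,1]+pv[1]
    dh=np.abs(w-.012)+10*np.maximum(0,-.074-u)+10*np.maximum(0,u-.034); df=np.abs(w-.022)+10*np.maximum(0,-.09-u)+10*np.maximum(0,u+.074); de=np.abs(u+.09)+10*np.maximum(0,np.abs(w)-.022); ds=np.abs(u+.074)+10*np.maximum(0,np.abs(w-.017)-.005)
    return np.mean(np.minimum(np.min([dh,df,de,ds],axis=0),.01)),(u,w)
A=np.arange(-.3,1.5,.01); C=[cost(a)[0] for a in A]; a=A[np.argmin(C)]; print('slip',a,min(C),C[30])
E
python3 - <<'E'
exec(open('lay.py').read())
print(bot.observe()['time'])
# actual lamp attitude: head leans to -z by a : rotate Rl about lamp y by -a (x->-z is positive rot about y: x->-z)
Ra=Rl*R.from_euler('y',a); print('axis',Ra.apply([1,0,0]).round(3))
o=bot.observe(); q=o['orientation']; Rt=R.from_quat([q[1],q[2],q[3],q[0]]); til=Ra.inv()*Rt
psi=1.5; Rf=R.from_euler('z',psi)  # lying: lamp x heading psi, z up
Rn=Rf*til; pivw=c0+Rl.apply([pv[0],0,pv[1]]); off=Rt.inv().apply(np.array(o['tool_pos'])-pivw)
np.savez('lay.npz',a=a,Rn=Rn.as_quat(),off=off)
print('tool z',Rn.apply([0,0,1]).round(2), off)
for z in (.12,.0285): 
    p=np.array([.46,.36,z])+Rn.apply(off); j=bot.ik(p,w2(Rn)); print(p,j is not None and np.round(j,2))
t=np.deg2rad(15)
for t in np.deg2rad([10,15,20,26]):
    Rt1=lamptool(Rf,t); c=np.array([.46,.36,.022])+Rf.apply([.0435,0,0]); p=c+Rf.apply([.006,0,-.015])+Rt1.apply([0,0,E]); j=bot.ik(p,w2(Rt1)); print('re',np.rad2deg(t),j is not None and np.round(j,2))
    for xy in ((.43,.42),(.46,.40),(.46,.44),(.48,.42)):
        Ru=uplamp(1.5); Rt2=lamptool(Ru,t); p=np.array([*xy,.09])+Ru.apply([.006,0,-.015])+Rt2.apply([0,0,E]); j=bot.ik(p,w2(Rt2)); print('  up',xy,j is not None and np.round(j,2))
E
```

```text
slip 0.7800000000000009 0.007088055684689561 0.00932421504756959
46.075
axis [0.05  0.702 0.711]
tool z [ 0.02  0.32 -0.95] [-0.00052615 -0.00065242  0.03716708]
[0.46155492 0.37234229 0.08496653] [ 0.53  0.28 -0.33  0.77  0.27 -0.95]
[ 0.46155492  0.37234229 -0.00653347] [ 0.53  0.39 -0.45  0.54  0.27 -0.95]
re 10.0 [ 0.78  0.63  0.01  1.08 -0.11 -0.71]
  up (0.43, 0.42) [ 0.32  0.81 -1.1  -1.48  1.15 -0.4 ]
  up (0.46, 0.4) [ 0.25  0.76 -1.03 -1.29  1.2  -0.48]
  up (0.46, 0.44) [ 0.34  0.79 -1.02 -1.39  1.13 -0.38]
  up (0.48, 0.42) [ 0.28  0.77 -0.97 -1.27  1.18 -0.44]
re 14.999999999999998 [ 0.81  0.68  0.1   1.19 -0.17 -0.68]
  up (0.43, 0.42) [ 0.33  0.65 -1.05 -1.1   1.1  -0.55]
  up (0.46, 0.4) [ 0.26  0.62 -0.98 -0.92  1.15 -0.64]
  up (0.46, 0.44) [ 0.35  0.66 -0.97 -1.04  1.08 -0.53]
  up (0.48, 0.42) [ 0.29  0.64 -0.92 -0.92  1.13 -0.6 ]
re 20.0 [ 0.83  0.74  0.18  1.29 -0.21 -0.64]
  up (0.43, 0.42) [ 0.34  0.53 -0.99 -0.79  1.03 -0.66]
  up (0.46, 0.4) [ 0.28  0.52 -0.92 -0.63  1.08 -0.75]
  up (0.46, 0.44) [ 0.36  0.55 -0.91 -0.75  1.02 -0.64]
  up (0.48, 0.42) [ 0.31  0.54 -0.87 -0.63  1.06 -0.71]
re 26.0 [ 0.85  0.81  0.29  1.42 -0.27 -0.59]
  up (0.43, 0.42) [ 0.37  0.43 -0.92 -0.5   0.95 -0.75]
  up (0.46, 0.4) [ 0.31  0.44 -0.84 -0.36  0.99 -0.84]
  up (0.46, 0.44) [ 0.39  0.46 -0.84 -0.47  0.94 -0.73]
  up (0.48, 0.42) [ 0.33  0.46 -0.79 -0.36  0.97 -0.8 ]
```

```bash
python3 - <<'E'
exec(open('lay.py').read())
for v in range(120,330,10): print(v,L[v,325].round(4),im[v,325],r['mask'][v,325])
np.savez('c3.npz',X=X)
E
```

```text
slip 0.7800000000000009 0.007064241365293013 0.009328726325437069
120 [-0.1095 -0.0004  0.0156] [130  75  52] False
130 [-0.0937 -0.0003  0.0407] [37 35 35] True
140 [-0.0874 -0.0003  0.046 ] [69 72 69] True
150 [-0.0821 -0.0003  0.0496] [61 65 67] True
160 [-0.0765 -0.0003  0.0552] [62 63 66] True
170 [-0.0718 -0.0003  0.0594] [65 67 67] True
180 [-0.0679 -0.0003  0.0612] [28 29 28] True
190 [-0.0641 -0.0003  0.0637] [40 38 41] True
200 [-0.0612 -0.0003  0.0619] [40 41 42] True
210 [-0.0584 -0.0003  0.0587] [46 48 47] True
220 [-0.0555 -0.0003  0.0535] [35 37 39] True
230 [-0.0529 -0.0003  0.0378] [41 40 41] True
240 [-0.0491 -0.0003  0.0314] [39 37 40] True
250 [-0.0449 -0.0003  0.026 ] [42 42 44] True
260 [-0.0404 -0.0003  0.0205] [35 35 39] True
270 [-0.0356 -0.0003  0.0149] [36 38 38] True
280 [-0.0302 -0.0003  0.0069] [38 35 41] True
290 [-0.0247 -0.0003  0.0013] [41 39 42] True
300 [-0.0187 -0.0003 -0.0055] [43 39 40] True
310 [-0.0123 -0.0003 -0.0125] [44 46 42] True
320 [-0.0052 -0.0003 -0.0207] [47 49 44] True
```

```bash
python3 - <<'E'
from h import *
def st(n):
    o=bot.observe(); print(n,np.round(o['wrist_force'],1),round(o['gripper_width'],4),round(o['time'],2)); return o
Rl=uplamp(1.5); c0=np.array([.415,.42,.11]); a=.873
Ra=Rl*R.from_euler('y',a); ca=c0+Rl.apply([-.0238,0,-.018])
o=bot.observe(); q=o['orientation']; Rt=R.from_quat([q[1],q[2],q[3],q[0]])
til=Ra.inv()*Rt; off=Ra.inv().apply(np.array(o['tool_pos'])-ca); print('tcp in lamp',off.round(4))
Rf=R.from_euler('z',1.5); Rn=Rf*til
go=lambda z,**k: bot.move_l(np.array([.463,.403,z])+Rf.apply(off),w2(Rn),**k)
go(.10,rate=.05); st('flat')
T=wristT(); im,d=save('wrist','w15.png'); P=cloud(d,T,vision.camera_params('wrist')); L=Rf.inv().apply((P-[.463,.403,.10]).reshape(-1,3)).reshape(P.shape)
r=vision.trace('wrist','lamp')[0]
for v in range(100,330,15):
    if r['mask'][v,325]: print(v,L[v,325].round(4))
E
```

```text
tcp in lamp [-0.0136 -0.0004 -0.0351]
flat [-0.3  0.4 -2.6] 0.0345 47.98
130 [-0.0904  0.0003 -0.0167]
145 [-0.0899  0.0003 -0.0055]
160 [-0.0909  0.0003  0.0065]
175 [-0.0904  0.0003  0.0147]
190 [-0.089   0.0003  0.0208]
205 [-0.0839  0.0003  0.0223]
220 [-0.0753  0.0003  0.0205]
235 [-0.0576  0.0003  0.0116]
250 [-0.0481  0.0003  0.0116]
265 [-0.0368  0.0003  0.0111]
280 [-0.0245  0.0003  0.0109]
295 [-0.0115  0.0003  0.0112]
310 [0.0018 0.0003 0.0121]
325 [0.023  0.0003 0.0102]
```

```bash
python3 - <<'E'
from h import *
import h
h.TAU=np.deg2rad(15)
def st(n):
    o=bot.observe(); print(n,np.round(o['wrist_force'],1),np.round(o['torque'],2),round(o['gripper_width'],4),round(o['time'],2)); return o
Rf=R.from_euler('z',1.5); o=bot.observe(); p=np.array(o['tool_pos']); q=o['orientation']; Rt=R.from_quat([q[1],q[2],q[3],q[0]])
bot.move_l(p-[0,0,.060],rate=.1); g=bot.move_l(p-[0,0,.081],rate=.03,guard=3); o=st(g)
dz=p[2]-o['tool_pos'][2]; print('lamp centre z',.10-dz)
fingers.set_gripper(.055,100)
bot.move_l(np.array(o['tool_pos'])-Rt.apply([0,0,.06]),rate=.15); st('ret')
C=np.array([.463,.403,.022]); G=dict(gx=.008,gz=-.013)
mv(*lamp(C,Rf,.07,**G),lin=False); st('pre')
T=wristT(); im,d=save('wrist','w16.png'); P=cloud(d,T,vision.camera_params('wrist')); L=Rf.inv().apply((P-C).reshape(-1,3)).reshape(P.shape)
r=vision.trace('wrist','lamp')[0]; X=L[r['mask']&(d>0)&(np.abs(L)<.13).all(-1)]
print(np.percentile(X,[1,50,99],axis=0).round(4).tolist()); F=X[(X[:,0]<-.07)]; print('foot y',np.percentile(F[:,1],[2,98]).round(4)); 
for x0 in (-.06,-.03,0): s=X[(X[:,0]>x0)&(X[:,0]<x0+.02)&(X[:,2]>.005)]; print(x0,len(s), len(s) and np.percentile(s[:,1],[2,98]).round(4), len(s) and np.median(s[:,2]).round(4))
E
```

```text
True [-0.1 -1.3  3.7] [ 0.31  0.01 -0.04] 0.0347 49.4
lamp centre z 0.02298234796239977
ret [-0.7  0.3  0.5] [-0.4   0.11  0.03] 0.0551 50.28
pre [-0.7  0.3  0.9] [ 0.25 -0.    0.03] 0.0547 51.06Traceback (most recent call last):
  File "<stdin>", line 14, in <module>
IndexError: list index out of range
```

```bash
python3 - <<'E'
from h import *
Rf=R.from_euler('z',1.5); C=np.array([.463,.403,.022])
T=wristT(); im,d=save('wrist','w17.png'); P=cloud(d,T,vision.camera_params('wrist')); L=Rf.inv().apply((P-C).reshape(-1,3)).reshape(P.shape)
X=L[(d>0)&(abs(L[...,0])<.12)&(abs(L[...,1])<.05)&(L[...,2]>.004)&(L[...,2]<.026)]
print(len(X),[ (round(x0,2),len(s),np.percentile(s[:,1],[2,98]).round(4).tolist(),np.median(s[:,2]).round(4)) for x0 in np.arange(-.1,.1,.02) for s in [X[(X[:,0]>x0)&(X[:,0]<x0+.02)]] if len(s)>10], X[:,0].min() if len(X) else 0)
print([(v,L[v,325].round(3).tolist()) for v in range(60,330,20)])
E
```

```text
15175 [(np.float64(-0.1), 905, [-0.0214, 0.0219], np.float64(0.0221)), (np.float64(-0.08), 2094, [-0.0202, 0.0205], np.float64(0.0131)), (np.float64(-0.06), 1526, [-0.0167, 0.0171], np.float64(0.0122)), (np.float64(-0.04), 1513, [-0.0168, 0.0171], np.float64(0.0122)), (np.float64(-0.02), 1560, [-0.0174, 0.0175], np.float64(0.0124)), (np.float64(0.0), 1499, [-0.0169, 0.017], np.float64(0.0125)), (np.float64(0.02), 1713, [-0.0192, 0.0191], np.float64(0.0126)), (np.float64(0.04), 1894, [-0.0207, 0.0206], np.float64(0.0173)), (np.float64(0.06), 1878, [-0.0209, 0.0206], np.float64(0.0172)), (np.float64(0.08), 593, [-0.0209, 0.0205], np.float64(0.0165))] -0.08912121910044798
[(60, [-0.11, 0.001, -0.023]), (80, [-0.077, 0.001, 0.022]), (100, [-0.067, 0.001, 0.012]), (120, [-0.053, 0.001, 0.013]), (140, [-0.04, 0.0, 0.012]), (160, [-0.026, 0.0, 0.012]), (180, [-0.012, 0.0, 0.013]), (200, [0.001, 0.0, 0.014]), (220, [0.015, 0.0, 0.015]), (240, [0.029, 0.0, 0.013]), (260, [0.041, 0.0, 0.017]), (280, [0.054, 0.0, 0.018]), (300, [0.068, 0.0, 0.018]), (320, [0.081, 0.0, 0.019])]
```

View pics/w17.png

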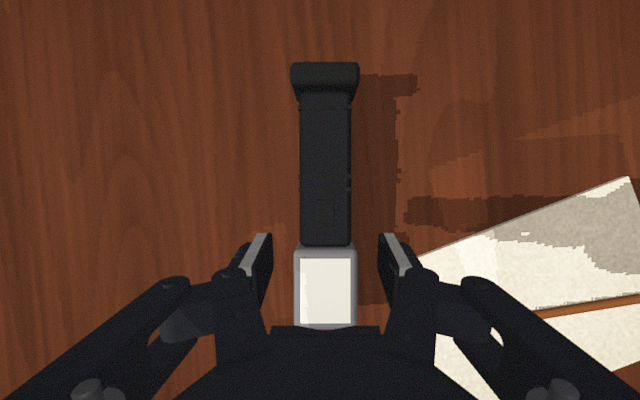

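```bash
python3 - <<'E'
from h import *
import h
h.TAU=np.deg2rad(15)
def st(n):
    o=bot.observe(); print(n,np.round(o['wrist_force'],1),np.round(o['torque'],2),round(o['gripper_width'],4),round(o['time'],2)); return o
Rf=R.from_euler('z',1.5); Ru=uplamp(1.5); C=np.array([.463,.403,.022]); G=dict(gx=.008,gz=-.012)
g=mv(*lamp(C,Rf,.0,**G),rate=.12,guard=6); st(g)
if not g:
    fingers.set_gripper(0,100); o=st('grip')
    mv(*lamp(C+[0,0,.05],Rf,**G),rate=.1)
    half=Rf*R.from_euler('y',-np.pi/4)
    mv(*lamp(np.array([.46,.41,.12]),half,**G),rate=.08); st('half')
    mv(*lamp(np.array([.46,.42,.115]),Ru,**G),rate=.06); st('up')
    c=np.array([.46,.42,.115]); T=wristT(); im,d=save('wrist','w18.png'); P=cloud(d,T,vision.camera_params('wrist')); L=Ru.inv().apply((P-c).reshape(-1,3)).reshape(P.shape)
    print([(v,L[v,325].round(3).tolist()) for v in range(20,300,20)])
E
```

```text
False [ 0.7  0.6 -0.1] [ 0.24 -0.01 -0.01] 0.0549 51.93
grip [-1.6  0.5  6.9] [-0.02  0.3  -0.08] 0.0341 52.24
half [-1.  -0.1 -2.5] [-0.68  0.05 -0.02] 0.034 53.9
up [ 0.6 -0.  -2.8] [-1.44  0.09 -0.01] 0.0341 56.26
[(20, [-0.115, 0.0, -0.017]), (40, [-0.085, 0.0, 0.021]), (60, [-0.076, 0.0, 0.021]), (80, [-0.072, 0.0, 0.01]), (100, [-0.062, 0.0, 0.013]), (120, [-0.053, 0.0, 0.011]), (140, [-0.044, 0.0, 0.011]), (160, [-0.035, 0.0, 0.011]), (180, [-0.026, 0.0, 0.011]), (200, [-0.017, 0.0, 0.012]), (220, [-0.008, 0.0, 0.011]), (240, [0.001, 0.0, 0.013]), (260, [0.011, 0.0, 0.013]), (280, [0.021, 0.0, 0.01])]
```

```bash
python3 - <<'E'
from h import *
import h
h.TAU=np.deg2rad(15)
def st(n):
    o=bot.observe(); print(n,np.round(o['wrist_force'],1),round(o['gripper_width'],4),np.round(o['tool_pos'],4),round(o['time'],2)); return o
Ru=uplamp(1.5); G=dict(gx=.008,gz=-.012); c=np.array([.46,.42,.115])
mv(*lamp([.46,.42,.094],Ru,**G),rate=.06); st('low')
g=mv(*lamp([.46,.42,.087],Ru,**G),rate=.015,guard=3); st(g)
fingers.set_gripper(.046); st('rel')
fingers.set_gripper(.06)
mv(*lamp([.46,.42,.090],Ru,.11,**G),rate=.12); o=st('ret')
c=np.array([.46,.42,.09]); T=wristT(); im,d=save('wrist','w19.png'); P=cloud(d,T,vision.camera_params('wrist')); L=Ru.inv().apply((P-c).reshape(-1,3)).reshape(P.shape)
print([(v,L[v,325].round(3).tolist()) for v in range(20,330,25)])
E
```

```text
low [ 0.1 -0.7 -4. ] 0.0341 [0.4626 0.4585 0.0946] 56.81
True [-0.2 -1.9  5.4] 0.0346 [0.4629 0.4586 0.0917] 57.16
rel [ 0.6 -0.3 -0.2] 0.046 [0.4625 0.4583 0.0905] 57.43
ret [-0.4  0.3 -0.9] 0.06 [0.4552 0.3525 0.1193] 58.79
[(20, [-0.09, 0.0, 0.084]), (45, [-0.09, 0.0, 0.055]), (70, [-0.087, 0.0, 0.021]), (95, [-0.071, 0.0, 0.01]), (120, [-0.051, 0.0, 0.01]), (145, [-0.03, 0.0, 0.011]), (170, [-0.009, 0.0, 0.011]), (195, [0.011, 0.0, 0.013]), (220, [0.032, 0.0, 0.01]), (245, [0.052, 0.0, 0.015]), (270, [0.072, 0.0, 0.017]), (295, [0.314, 0.0, -0.587]), (320, [0.388, 0.0, -0.59])]
```

View pics/w19.png

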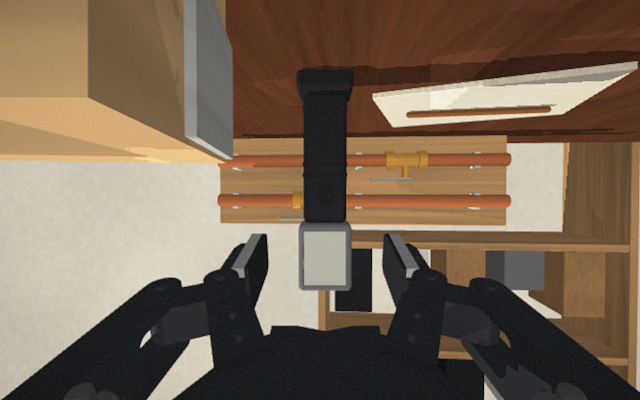

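```bash
python3 - <<'E'
from h import *
p=np.array(bot.observe()['tool_pos'])
try: bot.move_l(p+[-.02,-.02,.08],rate=.15)
except bot.MotionError as e: print(e)
o=bot.observe(); print(o['time'],o['wrist_force'])
bot.finish_job()
E
```

```text
59.5583 [0.24206267 0.2006075  0.29810491]
the job is handed in; nothing more can be done
```

The lamp is standing upright on its foot on the bare worktop and released, the lid is open at about 1.35 rad and the bolt is drawn; the job was handed in at 59.6 s, after the lamp had slipped in the first grip and been laid flat once to regrip.

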